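Lean the large cutting board on the drain rack

TASK

Take the larger of the two white cutting boards out of the wooden stand and lean it on the drain rack to dry: lower edge on the base plate close behind the front lip, back resting on the rail, square to the rack and centred between the posts. Set it down already leaning back at the rack's angle, about 20 degrees, and only then let go; it must stay there. Leave the smaller board standing in its slot.

Things in the scene. Friction and masses are not known exactly. Their poses are not given: they have to be found in the camera images.
- large_board: Larger white plastic cutting board, 110 mm wide, 160 mm tall, 10 mm thick, about 0.17 kg, a thin grey line round both faces (either may be the back). Starts upright in one slot of the stand. Origin: centre of its lower edge face; z up along its height, y along its width, x across its thickness. Can be held by the middle of its upper edge; lift it straight up by over 35 mm to free it.
- small_board: Smaller white plastic cutting board, 80 mm wide, 120 mm tall, 10 mm thick, upright in the other slot; origin and axes as for the large board. It stays where it is.
- board_stand: Fixed pale wooden stand, 130 mm (x) by 120 mm (y), 47 mm high, origin at the centre of its underside, z up. Two slots along y at x = -40 and +40 mm, 14 mm wide, 35 mm deep, open at the ends, floor 12 mm above the worktop.
- drain_rack: Fixed rack; origin: centre of underside; x from front lip to rear, z up. Grey base 120 (x) by 160 mm (y), top at z = 8 mm. Lip along y: inner face x = -40, top z = 22 mm. Rear rail: 10 mm steel bar along y, centre line x = 7.6, z = 98.4 mm, on posts at y = +72 and -72 mm no higher than it. Foot at the lip and back on the rail: board leans 20 degrees, top towards +x; there its foot does not slip.
Things that resemble listed ones, but are neither listed nor needed, are in the scene too. Leave any orange look-alike of the small_board alone.

How it is judged:
On the way:
1. the board, still held, stands leaning back in the rack: foot behind the lip and less than 10 mm above the base plate, leaning 10 to 30 degrees (x of large_board in the frame of drain_rack between -0.045 and -0.019 m and y of large_board in the frame of drain_rack between -0.025 and 0.025 m and angle between large_board's own z axis and vertical between 0.17 and 0.53 rad and z of large_board in the frame of drain_rack between 0.003 and 0.02 m and angle between the y axis of large_board and the y axis of drain_rack, either way round below 0.2 rad and contact force between the fingers and large_board above 0.5 N), for 0.1 s.
At the end, for the whole second after the job is handed in: Large board at rest on the rack: foot on the base within about 15 mm of the lip, within 25 mm of the middle between the posts, square within about 11 degrees, leaning back 10 to 30 degrees onto the rail; small board moved under 15 mm and still upright in its slot (x of large_board in the frame of drain_rack between -0.045 and -0.019 m and y of large_board in the frame of drain_rack between -0.025 and 0.025 m and angle between large_board's own z axis and vertical between 0.17 and 0.53 rad and z of large_board in the frame of drain_rack between 0.003 and 0.016 m and angle between the y axis of large_board and the y axis of drain_rack, either way round below 0.2 rad and contact force between large_board and drain_rack above 0.3 N and linear speed of large_board below 0.02 m/s and angular speed of large_board below 0.1 rad/s and distance of small_board from where it was at the start of the episode below 0.015 m and angle between small_board's own z axis and vertical below 0.26 rad); the robot touches nothing.
It fails at once if the small board is pulled out or shifted by more than 25 mm (distance of small_board from where it was at the start of the episode above 0.025 m).
It also fails if it takes over 40 s, if anything falls off the work surface, if the arm or the gripper's body presses on something with over 40 N, if the wrist force passes 120 N, or if a joint passes its speed limit or range.

ROBOT

A 7-joint arm with a two-finger parallel gripper is mounted at the origin on a cart in front of the work surface, level with it; the furniture and walls round the work are solid. World frame = base frame: x ahead of the robot, y to its left, z up, the work surface at z = 0. Lengths are in m, angles in rad, forces in N, time in s.
With the tool pointing down it reaches from about 0.425 to 0.825 m from the base axis. Payload 3.6 kg.
Tool frame: the origin (TCP) lies at the very end of the fingers, on their centre line; the grasp point (between the pads) lies 19 mm behind it; x points along the fingers, y is the direction in which the jaws open and shut, and the axes are right-handed (so a half turn about x gives the same grasp; the last joint's range is limited). The gripper opens to 93 mm and grips with 3 to 60 N. Pads are 15 mm wide; open, the fingers measure 128 mm over their backs; the gripper's body (75 mm by 188 mm) begins 65 mm behind the grasp point.
Start: joints at [1.274, 0.615, -0.013, 1.423, 0.008, 1.103, -0.04], TCP at [0.174, -0.626, 0.219] pointing down, gripper open.
Joint ranges: [-3.12, 3.12], [-0.3, 2.06], [-1.34, 1.32], [0.26, 2.42], [-1.36, 4.5], [0.01, 1.98], [-2.84, 2.84]. Speed limits (rad/s): [2.79, 2.79, 3.14, 3.14, 3.14, 3.14, 3.14].

INTERFACE

Orientations are given as a unit quaternion [x, y, z, w].
In Python, from bench import robot gives the robot as it stands.
- The arm moves only by the tool play_rows, never from a script. Its argument "rows" is text: rows parted by semicolons, each of 4 numbers parted by spaces: the shift along the tool's x, y, z in m, then the turn about the tool's x in rad. A call has 1 to 10 rows; each row is the pose to reach, as a shift and turn from the pose commanded when the call began, along the tool's axes at that moment; what a row does not reach only later rows make up. A row lasts 1/12 s, in which the tool goes at most 41.7 mm and 7.16 degrees, less where a joint would pass 70% of its speed; a pose out of reach is approached as far as the arm can. A call with a gripper value outside its range is refused whole. "hand" is the finger opening in m, from 0 to 0.093, set as the call begins (left out, the last holds). The fingers move at their own pace and stop on an object; the grip force is fixed at half the most. Time passes only in rows, so rows that repeat a pose let the fingers close. It gives the time, the measured TCP pose, the force and the opening at its end, in the units of the state.
- robot.sense(): the state, without advancing time (a new reading comes with each control period).
- robot.snapshot(name): name is "side" or "top" or "wrist"; returns the picture (400x640x3 uint8, red, green, blue); there is no depth.
- robot.camera_params(name): a dict with "fx", "fy", "cx", "cy" (pixels), "distortion" ([k1, k2, p1, p2, k3] as OpenCV has them; the pictures are not rectified), "xyz" and "orientation" of the camera in the world; the wrist camera has in their place "mount" (4x4, takes a point from camera to tool coordinates, whose origin is the TCP and whose axes are the tool frame's). Camera axes: x right, y down, z forward; pixel columns grow to the right and rows downward; lengths in m; the calibration is good to about 2 mm. A picture is of the moment at which its call begins: read the wrist's pose just before it. camera_params takes no time and is no camera call.
- robot.close_job(): hands the job in, once; it reports no verdict.
The state is a dict: "t": time; "joint_pos": joint angles; "joint_vel": joint speeds; "effort": joint torques, N m; "position": TCP position; "orientation": TCP orientation; "ft_force": force on the tool from outside, world axes, zero at the start; "ft_torque": the same for the moment, N m; "finger_gap": finger opening in m.
Only numpy, scipy, OpenCV 4.12 (cv2) and the standard library are available. Lean on these libraries where they do the work, as an engineer would, in place of code of your own. Each camera call takes 0.05 s, during which the arm holds its last target.

## Working session

There is one attempt and no reset: what is moved stays moved. The work goes in short steps, Python scripts to look and compute and a tool call to move; the robot and the scene stay as the last step left them, time stands still between calls to the robot, and variables do not carry over. Pictures are saved under pics/ and viewed, and the job is handed in when it is done.

Besides the shell and the picture viewer there is one more tool, called after "Request:" as name(argument=value, ...), one argument or row to a line, values as JSON. play_rows: Moves the arm, as the interface text tells. Its arguments: {"type":"object","properties":{"rows":{"type":"string"},"hand":{"type":"number"}},"required":["rows"]}

```bash
mkdir -p pics
cat > h.py <<'E'
import numpy as np,cv2
from bench import robot
from scipy.spatial.transform import Rotation as R
def save(n,f):
    im=robot.snapshot(n); cv2.imwrite(f'pics/{f}.png',im[:,:,::-1]); return im
E
python3 - <<'E'
from h import *
s=robot.sense();print({k:np.round(v,3).tolist() for k,v in s.items()})
for n in("side","top","wrist"):
    save(n,n+"0"); print(n,robot.camera_params(n))
E
```

```text
{'t': 0.0, 'joint_pos': [1.273, 0.616, -0.013, 1.425, 0.008, 1.103, -0.04], 'joint_vel': [0.0, 0.0, 0.001, -0.001, 0.001, -0.0, 0.001], 'effort': [-0.001, -45.894, 0.209, -16.574, -0.061, 0.02, 0.0], 'position': [0.174, -0.626, 0.218], 'orientation': [-0.7, -0.096, 0.701, -0.095], 'ft_force': [-0.265, 0.293, -0.606], 'ft_torque': [0.036, -0.074, -0.013], 'finger_gap': 0.093}
side {'fx': 507.97905942679233, 'fy': 507.97905942679233, 'cx': 314.8501724844657, 'cy': 201.18764599067768, 'distortion': array([-0.09730772,  0.        ,  0.        ,  0.        ,  0.        ]), 'xyz': array([0.06552607, 1.18117423, 0.73043525]), 'orientation': array([-0.17090128,  0.84387787, -0.49859501,  0.100329  ])}
top {'fx': 390.50521866873646, 'fy': 390.50521866873646, 'cx': 324.05392697722164, 'cy': 197.46099699098377, 'distortion': array([-0.01872117,  0.        ,  0.        ,  0.        ,  0.        ]), 'xyz': array([0.46988273, 0.06027235, 1.0057717 ]), 'orientation': array([-0.70330886,  0.71018099, -0.02915811,  0.01222393])}
wrist {'fx': 276.47830710506554, 'fy': 276.47830710506554, 'cx': 321.0026947231745, 'cy': 193.62450435069107, 'distortion': array([0.01443473, 0.        , 0.        , 0.        , 0.        ]), 'mount': array([[-9.53691996e-04, -2.74748308e-01,  9.61515708e-01,
        -1.65559631e-01],
       [ 9.99999244e-01, -1.00777704e-03,  7.03895145e-04,
         6.43068502e-04],
       [ 7.75599455e-04,  9.61515653e-01,  2.74749062e-01,
        -7.64885641e-02],
       [ 0.00000000e+00,  0.00000000e+00,  0.00000000e+00,
         1.00000000e+00]])}
```

View pics/side0.png

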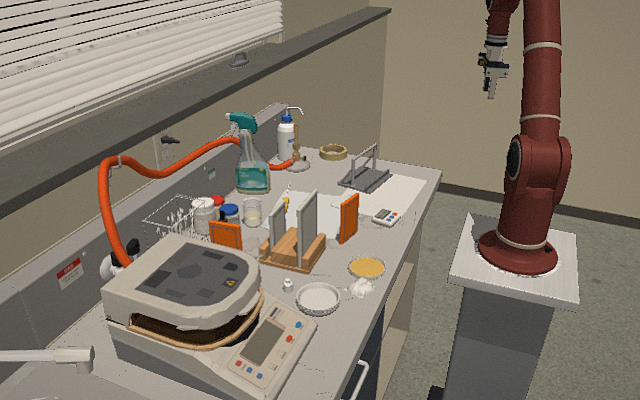

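View pics/top0.png

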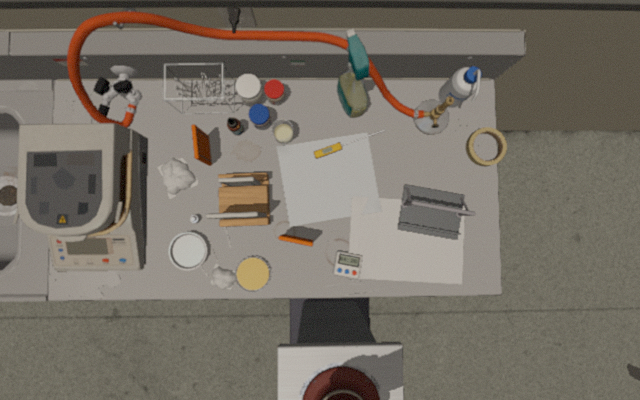

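View pics/wrist0.png

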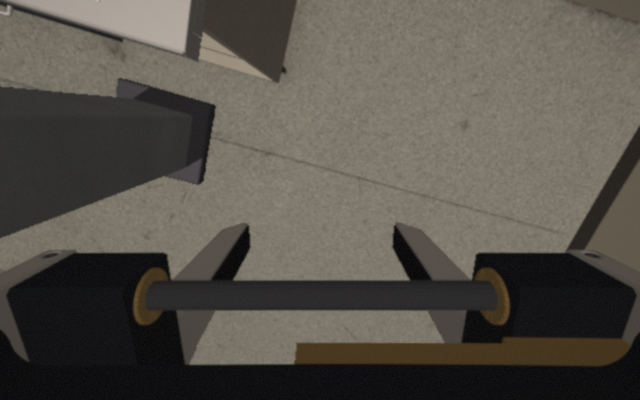

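Run:
```python
import cv2,numpy as np
a=cv2.imread('pics/top0.png')
l=cv2.resize(a[140:300,150:350],None,fx=4,fy=4,interpolation=cv2.INTER_CUBIC)[:600]
cv2.imwrite('pics/z1.png',cv2.resize(a[160:260,190:340],None,fx=5,fy=5,interpolation=cv2.INTER_CUBIC))
cv2.imwrite('pics/z2.png',cv2.resize(a[170:250,380:490],None,fx=7,fy=7,interpolation=cv2.INTER_CUBIC))
s=cv2.imread('pics/side0.png')
cv2.imwrite('pics/z3.png',cv2.resize(s[180:280,250:370],None,fx=6,fy=6,interpolation=cv2.INTER_CUBIC))
cv2.imwrite('pics/z4.png',cv2.resize(s[130:210,320:430],None,fx=7,fy=7,interpolation=cv2.INTER_CUBIC))
```

```text
(no output)
```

View pics/z1.png

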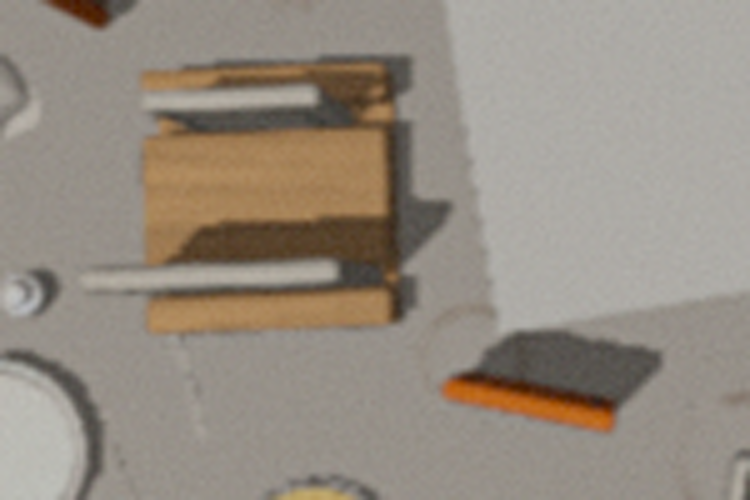

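View pics/z2.png

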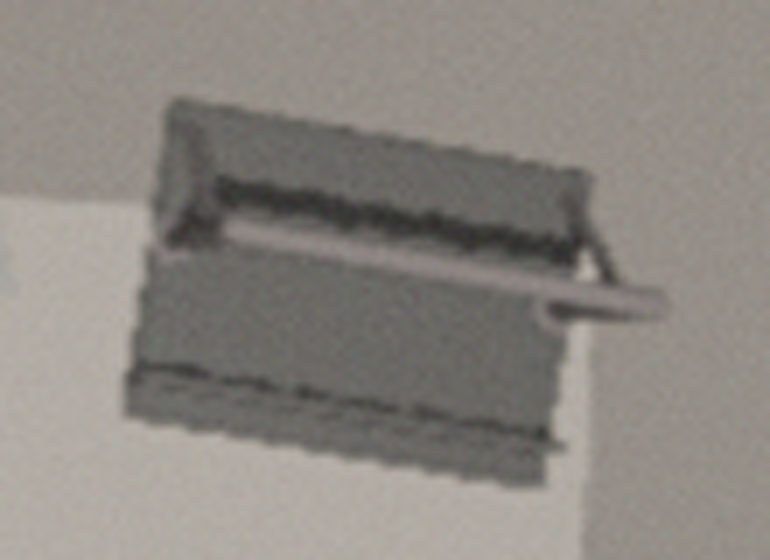

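View pics/z3.png

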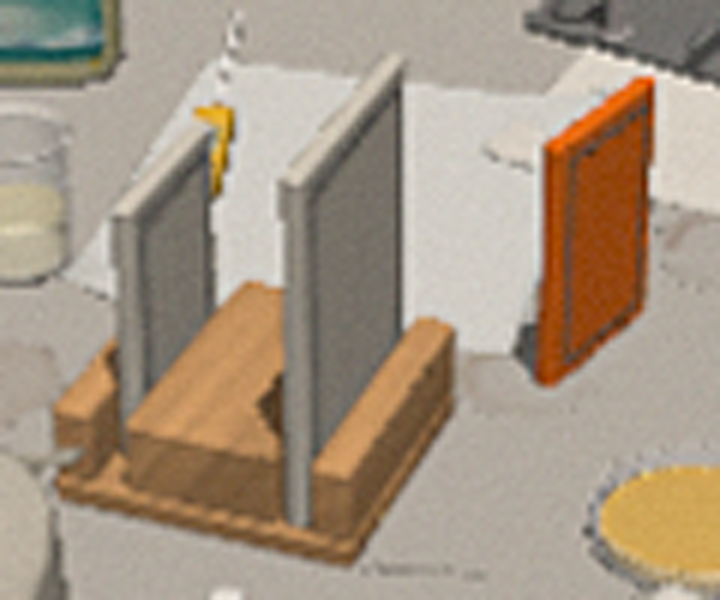

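View pics/z4.png

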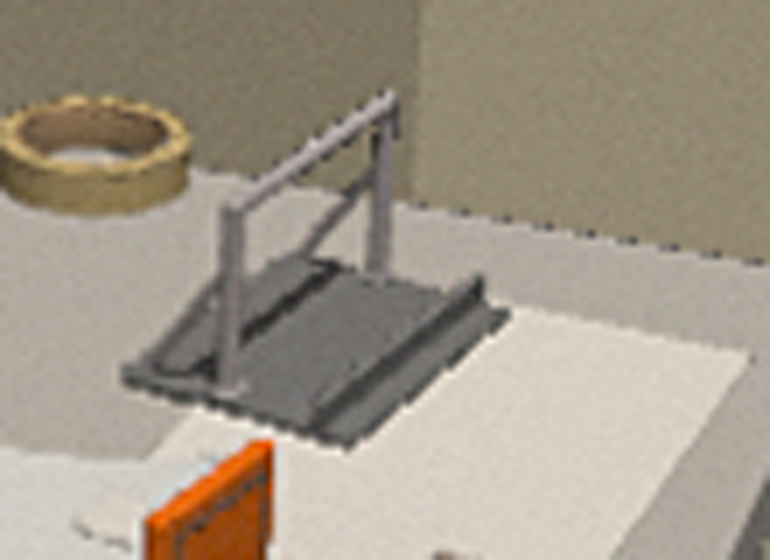

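```bash
cat >> h.py <<'E'
def ray(n,uv,pose=None):
    p=robot.camera_params(n); K=np.array([[p['fx'],0,p['cx']],[0,p['fy'],p['cy']],[0,0,1]])
    u=cv2.undistortPoints(np.array(uv,float).reshape(-1,1,2),K,p['distortion']).reshape(-1,2)
    d=np.c_[u,np.ones(len(u))]
    if n=='wrist':
        s=pose; Rt=R.from_quat(s['orientation']).as_matrix(); M=p['mount']
        return Rt@M[:3,3]+s['position'],(Rt@M[:3,:3]@d.T).T
    return p['xyz'],R.from_quat(p['orientation']).apply(d)
def onz(n,uv,z,pose=None):
    o,d=ray(n,uv,pose); return o+d*((z-o[2])/d[:,2])[:,None]
E
python3 - <<'E'
from h import *
np.set_printoptions(precision=4,suppress=True)
f=lambda l,o,k:np.array(l)/k+o-0.5+0.5/k
b=onz('top',f([(82,281),(340,270)],(190,160),5),.172);print('large top',b,np.linalg.norm(b[1]-b[0]))
b=onz('side',f([(398,60),(292,180)],(250,180),6),.172);print('large side',b,np.linalg.norm(b[1]-b[0]))
b=onz('top',f([(143,99),(320,96)],(190,160),5),.132);print('small top',b,np.linalg.norm(b[1]-b[0]))
b=onz('top',f([(146,138),(388,124),(395,322),(150,330)],(190,160),5),.047);print('stand',b)
b=onz('top',f([(172,98),(590,172),(545,487),(128,415)],(380,170),7),.008);print('rack top',b,b.mean(0),np.linalg.norm(b-np.roll(b,1,0),axis=1))
b=onz('side',f([(345,445),(508,315),(320,258),(125,378)],(320,130),7),.006);print('rack side',b,b.mean(0),np.linalg.norm(b-np.roll(b,1,0),axis=1))
b=onz('top',f([(222,232),(665,300)],(380,170),7),.102);print('rail top',b,b.mean(0),np.linalg.norm(b[0]-b[1]))
b=onz('side',f([(232,206),(388,98)],(320,130),7),.1034);print('rail side',b,b.mean(0))
b=onz('top',f([(135,365),(548,435)],(380,170),7),.022);print('lip inner top',b)
s=robot.sense();print(R.from_quat(s['orientation']).as_matrix())
E
```

```text
large top [[0.4819 0.291  0.172 ]
 [0.4855 0.1818 0.172 ]] 0.10931279454241541
large side [[0.4785 0.1936 0.172 ]
 [0.4775 0.297  0.172 ]] 0.10340659849941393
small top [[0.5636 0.2755 0.132 ]
 [0.5643 0.1965 0.132 ]] 0.07899129662304184
stand [[0.5535 0.2948 0.047 ]
 [0.5594 0.1764 0.047 ]
 [0.4622 0.1732 0.047 ]
 [0.4596 0.2924 0.047 ]]
rack top [[ 0.5623 -0.171   0.008 ]
 [ 0.5336 -0.3262  0.008 ]
 [ 0.4178 -0.3058  0.008 ]
 [ 0.446  -0.1522  0.008 ]] [ 0.4899 -0.2388  0.008 ] [0.1178 0.1578 0.1176 0.1562]
rack side [[ 0.4437 -0.1414  0.006 ]
 [ 0.4125 -0.2956  0.006 ]
 [ 0.5131 -0.3212  0.006 ]
 [ 0.5546 -0.1642  0.006 ]] [ 0.481  -0.2306  0.006 ] [0.1132 0.1574 0.1037 0.1623]
rail top [[ 0.5086 -0.165   0.102 ]
 [ 0.4845 -0.3139  0.102 ]] [ 0.4965 -0.2394  0.102 ] 0.15082410939622476
rail side [[ 0.5042 -0.1549  0.1034]
 [ 0.4778 -0.2988  0.1034]] [ 0.491  -0.2269  0.1034]
lip inner top [[ 0.4643 -0.1521  0.022 ]
 [ 0.4373 -0.3023  0.022 ]]
[[-0.0006  0.2675 -0.9636]
 [ 0.0019 -0.9636 -0.2675]
 [-1.     -0.002   0.    ]]
```

Candidates in the top picture are the large white board at about (232,215), the small white board at (236,179), and orange look-alikes at (202,145) and (296,240). The large one is the longer and taller white board in the robot-side slot, which the crop confirms. I'll first fly over the rack and look with the wrist camera.

Request:
play_rows(
  rows="-0.006 -0.018 -0.027 0; -0.013 -0.04 -0.06 -0.06; -0.02 -0.063 -0.092 -0.16; -0.028 -0.086 -0.127 -0.27; -0.036 -0.11 -0.162 -0.38; -0.045 -0.134 -0.198 -0.5; -0.053 -0.158 -0.233 -0.62; -0.061 -0.182 -0.268 -0.74; -0.068 -0.206 -0.303 -0.86; -0.076 -0.228 -0.335 -0.98",
)

```text
t: 0.98
position: [0.4317, -0.3206, 0.2934]
orientation: [-0.572, -0.416, 0.572, -0.415]
ft_force: [-0.0, -0.0, -0.3]
finger_gap: 0.0927
```

Request:
play_rows(
  rows="0 0 0 -0.08; 0 0 0 -0.13; 0 0 0 -0.13; 0 0 0 -0.13; 0 0 0 -0.13",
)

```text
t: 1.4
position: [0.4305, -0.323, 0.2929]
orientation: [-0.546, -0.45, 0.546, -0.449]
ft_force: [0.0, 0.6, 0.5]
finger_gap: 0.0931
```

Run:
```python
from h import *
s=robot.sense();im=save('wrist','w1');print(s['t'],s['position'],s['orientation'],s['joint_vel'].__abs__().max() if hasattr(s['joint_vel'],'max') else '')
print(R.from_quat(s['orientation']).as_matrix().round(4))
np.save('w1.npy',np.r_[s['position'],s['orientation']])
```

```text
1.4 [ 0.43045414 -0.3229932   0.29289697] [-0.54560992 -0.4498815   0.54585534 -0.44939782] 0.0041979969669197065
[[-7.000e-04  9.815e-01 -1.913e-01]
 [ 3.000e-04 -1.913e-01 -9.815e-01]
 [-1.000e+00 -7.000e-04 -2.000e-04]]
```

View pics/w1.png

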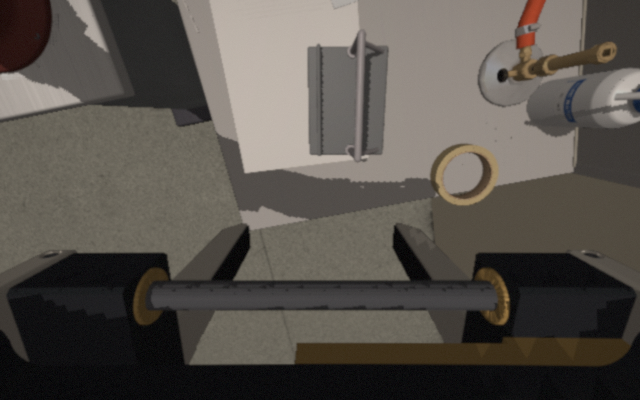

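Run:
```python
import cv2
a=cv2.imread('pics/w1.png')
cv2.imwrite('pics/w1z.png',cv2.resize(a[25:170,290:410],None,fx=4,fy=4,interpolation=cv2.INTER_CUBIC))
```

```text
(no output)
```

View pics/w1z.png

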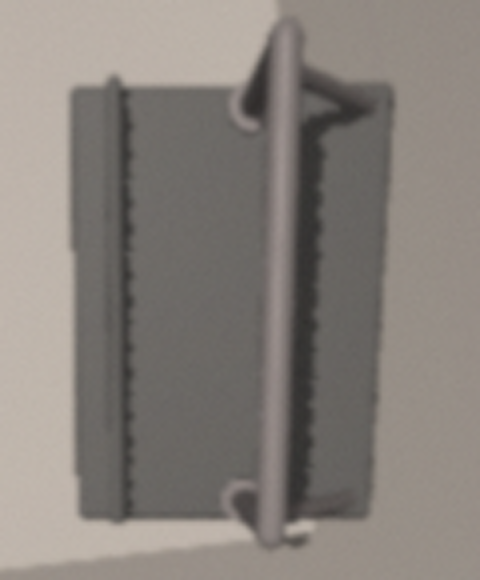

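Run:
```python
from h import *
np.set_printoptions(precision=4,suppress=True)
v=np.load('w1.npy');P=dict(position=v[:3],orientation=v[3:])
f=lambda l:np.array(l)/4+(290,25)-0.5+0.125
g=lambda l,z:onz('wrist',f(l),z,P)
b=g([(72,88),(392,86),(370,518),(80,518)],.008);m=b.mean(0)
print(b,m,np.linalg.norm(b-np.roll(b,1,0),axis=1))
yax=(b[0]+b[1]-b[2]-b[3])[:2];print('yaw from y',np.degrees(np.arctan2(-yax[0],yax[1])))
xax=(b[1]+b[2]-b[0]-b[3])[:2];print('yaw from x',np.degrees(np.arctan2(xax[1],xax[0])))
r=g([(288,22),(268,545)],.0984);print('rail',r,r.mean(0),np.linalg.norm(r[0]-r[1]));d=(r[0]-r[1]);ya=np.arctan2(-d[0],d[1]);print(np.degrees(ya))
l=g([(122,80),(123,520)],.022);print('lip inner',l,l.mean(0));d=l[0]-l[1];print(np.degrees(np.arctan2(-d[0],d[1])))
c,s=np.cos(ya),np.sin(ya);RR=np.array([[c,-s],[s,c]])
print('from base',m[:2],'from rail',r.mean(0)[:2]-RR@[.0076,0],'lip',l.mean(0)[:2]-RR@[-.040,0])
```

```text
[[ 0.4443 -0.1515  0.008 ]
 [ 0.5593 -0.1735  0.008 ]
 [ 0.5309 -0.3287  0.008 ]
 [ 0.4151 -0.306   0.008 ]] [ 0.4874 -0.24    0.008 ] [0.1572 0.1171 0.1578 0.1179]
yaw from y -10.53233581340101
yaw from x -10.962644690208581
rail [[ 0.5092 -0.1664  0.0984]
 [ 0.4799 -0.315   0.0984]] [ 0.4945 -0.2407  0.0984] 0.15150907989469714
-11.147879280519097
lip inner [[ 0.4622 -0.1555  0.022 ]
 [ 0.4326 -0.3083  0.022 ]] [ 0.4474 -0.2319  0.022 ]
-10.979510252794261
from base [ 0.4874 -0.24  ] from rail [ 0.4871 -0.2392] lip [ 0.4866 -0.2396]
```

Request:
play_rows(
  rows="-0.004 -0.003 -0.02 0; -0.01 -0.006 -0.055 -0.02; -0.018 -0.01 -0.095 -0.05; -0.027 -0.014 -0.135 -0.08; -0.027 -0.019 -0.175 -0.11; -0.027 -0.023 -0.215 -0.14; -0.027 -0.028 -0.255 -0.17; -0.027 -0.032 -0.295 -0.2; -0.027 -0.036 -0.335 -0.227; -0.027 -0.041 -0.375 -0.227",
)

```text
t: 2.28
position: [0.4615, 0.0547, 0.3205]
orientation: [0.491, 0.509, -0.491, 0.509]
ft_force: [0.8, -0.3, 0.6]
finger_gap: 0.093
```

Request:
play_rows(
  rows="0 0 -0.035 0; 0 0 -0.07 0; 0 0 -0.09 0; 0 0 -0.098 0; 0 0 -0.098 0; 0 0 -0.098 0",
  hand=0.05,
)

```text
t: 2.78
position: [0.4583, 0.1498, 0.32]
orientation: [0.491, 0.508, -0.492, 0.509]
ft_force: [-0.2, -0.5, -0.1]
finger_gap: 0.0573
```

Run:
```python
from h import *
s=robot.sense();im=save('wrist','w2');print(s['t'],s['position'],s['orientation'])
print(R.from_quat(s['orientation']).as_matrix().round(4))
np.save('w2.npy',np.r_[s['position'],s['orientation']])
```

```text
2.7833 [0.45826761 0.14983179 0.32000973] [ 0.49070479  0.50844137 -0.49159073  0.50895455]
[[-3.000e-04  9.994e-01  3.510e-02]
 [-1.400e-03  3.510e-02 -9.994e-01]
 [-1.000e+00 -4.000e-04  1.400e-03]]
```

View pics/w2.png

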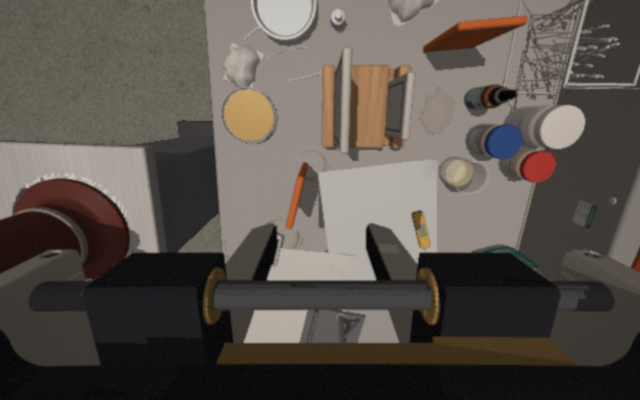

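Run:
```python
import cv2
a=cv2.imread('pics/w2.png')
cv2.imwrite('pics/w2z.png',cv2.resize(a[40:165,310:420],None,fx=4,fy=4,interpolation=cv2.INTER_CUBIC))
```

```text
(no output)
```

View pics/w2z.png

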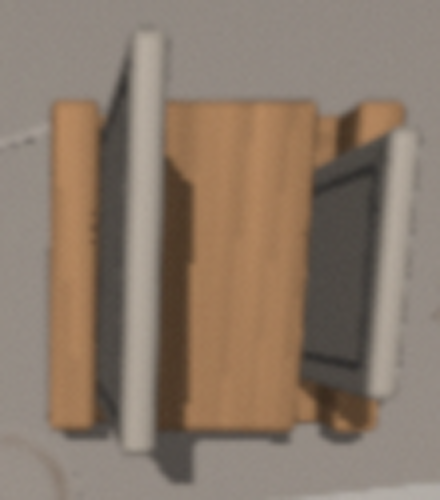

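Run:
```python
from h import *
np.set_printoptions(precision=4,suppress=True)
v=np.load('w2.npy');P=dict(position=v[:3],orientation=v[3:])
f=lambda l:np.array(l)/4+(310,40)-0.5+0.125
b=onz('wrist',f([(134,30),(163,30),(152,451),(123,451)]),.172,P)
print(b,b.mean(0),np.linalg.norm(b-np.roll(b,1,0),axis=1))
y=(b[0]+b[1]-b[2]-b[3]);yaw=np.arctan2(-y[0],y[1]);print('yaw',np.degrees(yaw))
c=onz('wrist',f([(402,130),(380,396)]),.132,P);print('small',c,c.mean(0),np.linalg.norm(c[0]-c[1]))
d=b.mean(0)-v[:3];print('in tool',R.from_quat(v[3:]).inv().apply(d))
```

```text
[[0.4762 0.2917 0.172 ]
 [0.4836 0.2919 0.172 ]
 [0.4874 0.1851 0.172 ]
 [0.4792 0.1848 0.172 ]] [0.4816 0.2384 0.172 ] [0.107  0.0074 0.1069 0.0082]
yaw 1.8284712739368316
small [[0.559  0.2763 0.132 ]
 [0.5618 0.1995 0.132 ]] [0.5604 0.2379 0.132 ] 0.07684775519296169
in tool [ 0.1479  0.0265 -0.0879]
```

The wrist view shows the large board's top edge from (347,47) to (344,152) and the small board at (408,105). The measured widths, 107 and 77 mm, fit 110 and 80. Next I move over the board, then descend.

Request:
play_rows(
  rows="0 0.008 -0.025 0; 0 0.018 -0.06 0; 0 0.027 -0.087 0; 0 0.027 -0.087 0; 0.03 0.027 -0.087 0; 0.065 0.027 -0.087 0; 0.1 0.027 -0.087 0; 0.13 0.027 -0.087 0; 0.15 0.027 -0.087 0; 0.16 0.027 -0.087 0",
  hand=0.05,
)

```text
t: 3.67
position: [0.4812, 0.235, 0.1572]
orientation: [0.489, 0.508, -0.494, 0.508]
ft_force: [-0.2, -0.5, 0.2]
finger_gap: 0.0498
```

Request:
play_rows(
  rows="0 0 0 0; 0 0 0 0; 0 0 0 0",
)

```text
t: 3.92
position: [0.483, 0.2394, 0.1618]
orientation: [0.492, 0.508, -0.49, 0.509]
ft_force: [-0.5, -0.7, -0.1]
finger_gap: 0.0504
```

Run:
```python
from h import *
s=robot.sense();im=save('wrist','w3');save('side','s3');print(s['t'],s['position'],s['ft_force'],s['finger_gap'])
```

```text
3.9167 [0.48300763 0.23938344 0.16183518] [-0.48258175 -0.66403967 -0.1457338 ] 0.050350957822832325
```

View pics/w3.png

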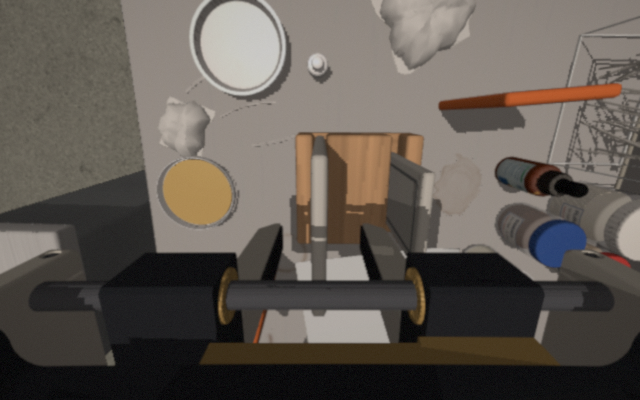

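View pics/s3.png

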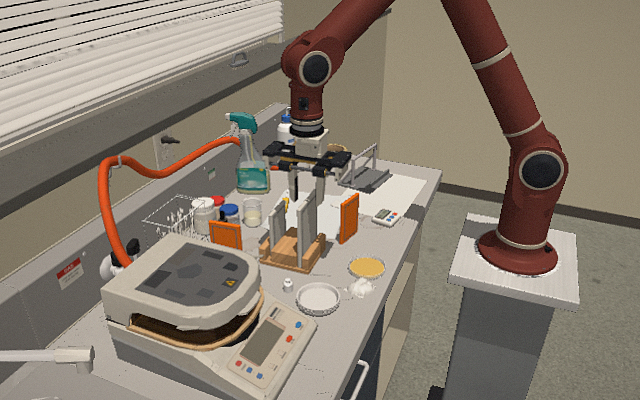

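The board's top edge at (319,140–310) lies midway between the fingers at (280,240) and (365,240), so I close.

Request:
play_rows(
  rows="0.002 0 0 0; 0.002 0 0 0; 0.002 0 0 0; 0.002 0 0 0; 0.002 0 0 0; 0.002 0 0 0; 0.002 0 0 0; 0.002 0 0 0",
  hand=0,
)

```text
t: 4.68
position: [0.4817, 0.2394, 0.1583]
orientation: [0.491, 0.509, -0.491, 0.509]
ft_force: [-0.1, -0.6, -0.0]
finger_gap: 0.0096
```

Request:
play_rows(
  rows="-0.005 0 0 0; -0.012 0 0 0; -0.02 0 0 0; -0.03 0 0 0; -0.03 0 0 0",
  hand=0,
)

```text
t: 5.1
position: [0.4829, 0.2405, 0.1908]
orientation: [0.492, 0.509, -0.489, 0.51]
ft_force: [0.5, 0.5, -2.4]
finger_gap: 0.0097
```

Run:
```python
from h import *
s=robot.sense();im=save('wrist','w4');save('side','s4');print(s['t'],s['position'],s['ft_force'],s['finger_gap'])
```

```text
5.1 [0.48286878 0.24045038 0.19079913] [ 0.45636429  0.48509879 -2.395248  ] 0.009658451621277835
```

View pics/w4.png

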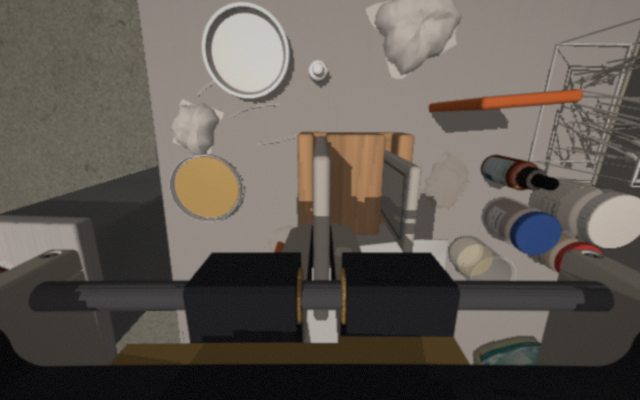

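View pics/s4.png

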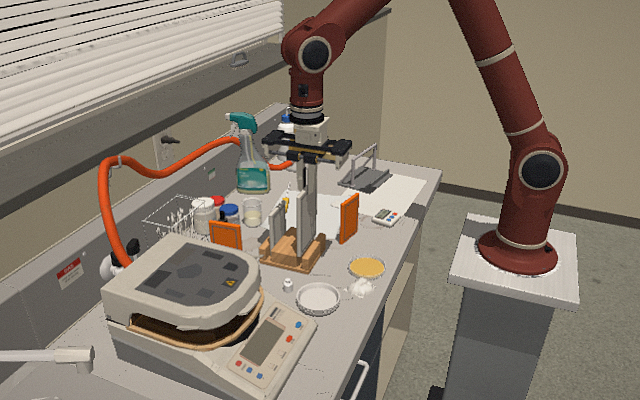

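Held: gap 9.7 mm, the force is up by about the board's weight, and the small board hasn't moved. I'll lift it clear.

Request:
play_rows(
  rows="-0.012 0 0 0; -0.03 0 0 0; -0.05 0 0 0; -0.07 0 0 0; -0.09 0 0 0; -0.11 0 0 0; -0.13 0 0 0; -0.145 0 0 0; -0.145 0 0 0; -0.145 0 0 0",
)

```text
t: 6.03
position: [0.4816, 0.2394, 0.3331]
orientation: [0.491, 0.509, -0.491, 0.509]
ft_force: [0.3, -0.4, -3.2]
finger_gap: 0.0097
```

Run:
```python
from h import *
s=robot.sense();im=save('wrist','w5');print(s['t'],s['position'],s['ft_force'],s['finger_gap'])
p=np.array(s['position']);Rt=R.from_quat(s['orientation']);print(Rt.as_matrix().round(4))
np.save('w5.npy',np.r_[p,s['orientation']])
```

```text
6.0333 [0.48159793 0.23935125 0.33312011] [ 0.28103212 -0.43681749 -3.23302399] 0.009745408801785031
[[ 5.000e-04  9.993e-01  3.710e-02]
 [ 0.000e+00  3.710e-02 -9.993e-01]
 [-1.000e+00  5.000e-04 -0.000e+00]]
```

View pics/w5.png

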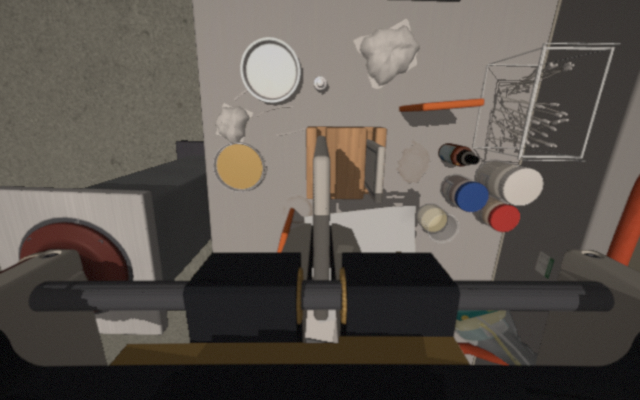

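Request:
play_rows(
  rows="0 0 0.006 0; 0 -0.001 0.018 0; 0 -0.002 0.036 0.01; 0 -0.003 0.06 0.03; 0 -0.005 0.088 0.05; 0 -0.007 0.118 0.07; 0 -0.009 0.148 0.09; 0 -0.01 0.178 0.11; 0 -0.012 0.208 0.13; 0 -0.014 0.238 0.15",
)

```text
t: 6.92
position: [0.4754, -0.0019, 0.3325]
orientation: [-0.527, -0.471, 0.529, -0.47]
ft_force: [0.5, -0.0, -1.7]
finger_gap: 0.0097
```

```bash
cat > go.py <<'E'
from h import *
import sys
np.set_printoptions(precision=4,suppress=True)
th=np.radians(-10.9);c,s_=np.cos(th),np.sin(th);RR=np.array([[c,-s_],[s_,c]]);O=np.array([.4872,-.2396])
s=robot.sense();p=np.array(s['position']);Rt=R.from_quat(s['orientation'])
ty=Rt.as_matrix()[:,1]
print('t',s['t'],'rack xy',RR.T@(p[:2]-O),'z',p[2],'gap',s['finger_gap'],'ft',np.array(s['ft_force']),'toolyaw',np.degrees(np.arctan2(ty[1],ty[0])))
if len(sys.argv)>3:
    t=np.array([float(a) for a in sys.argv[1:4]]);w=np.r_[O+RR@t[:2],t[2]]
    print('shift',Rt.inv().apply(w-p),'turn',np.arctan2(ty[1],ty[0])-th)
E
python3 go.py -0.015 0 0.333
```

```text
t 6.9167 rack xy [-0.0566  0.2311] z 0.3324619411562421 gap 0.009655867369341481 ft [ 0.5089 -0.0178 -1.7307] toolyaw -6.611600337679761
shift [-0.0003  0.0242  0.2336] turn 0.0748466937489012
```

Request:
play_rows(
  rows="0 0.003 0.03 0.02; 0 0.006 0.06 0.04; 0 0.009 0.09 0.06; 0 0.012 0.12 0.075; 0 0.015 0.148 0.075; 0 0.018 0.175 0.075; 0 0.02 0.198 0.075; 0 0.022 0.216 0.075; 0 0.024 0.228 0.075; 0 0.024 0.233 0.075",
)

```text
t: 7.75
position: [0.4728, -0.2362, 0.3322]
orientation: [-0.545, -0.45, 0.546, -0.449]
ft_force: [0.4, -1.0, -1.5]
finger_gap: 0.0098
```

Request:
play_rows(
  rows="0 0 0 0; 0 0 0 0; 0 0 0 0; 0 0 0 0",
)

```text
t: 8.08
position: [0.4744, -0.2316, 0.3334]
orientation: [0.544, 0.452, -0.544, 0.452]
ft_force: [-0.1, -1.3, -2.5]
finger_gap: 0.0092
```

```bash
python3 go.py -0.015 0 0.20; python3 -c "
from h import *
save('side','s6');save('wrist','w6')
a=cv2.imread('pics/s6.png');cv2.imwrite('pics/s6z.png',cv2.resize(a[60:220,280:480],None,fx=3.5,fy=3.5,interpolation=cv2.INTER_CUBIC))"
```

```text
t 8.0833 rack xy [-0.0141  0.0054] z 0.3334387650294245 gap 0.009231540932468415 ft [-0.1217 -1.3477 -2.4611] toolyaw -10.616893987457102
shift [ 0.1334 -0.0009  0.0055] turn 0.004941132051065944
```

View pics/s6z.png

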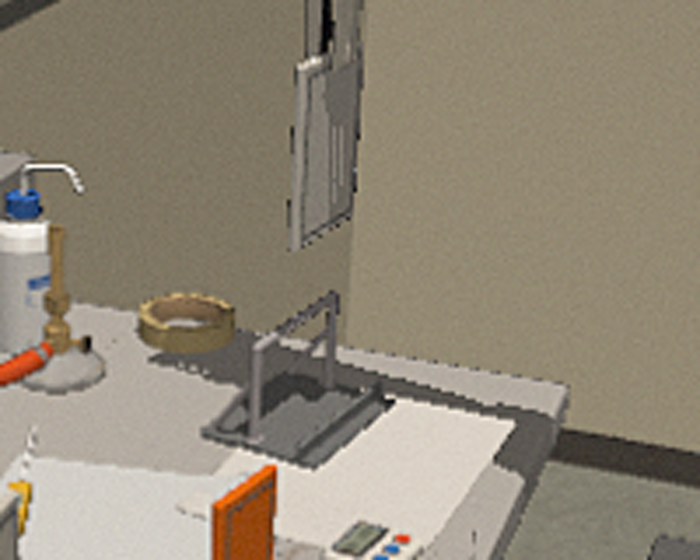

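View pics/w6.png

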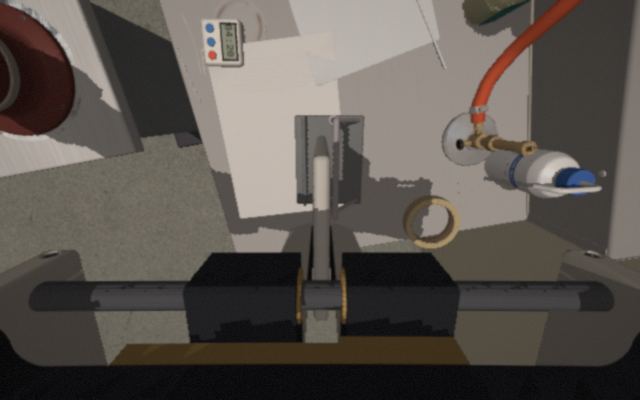

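The board hangs vertical, between lip and rail in the view. I lower it between them.

Request:
play_rows(
  rows="0.01 0 0.001 0; 0.025 0 0.002 0; 0.045 0 0.003 0; 0.065 0 0.003 0; 0.085 0 0.003 0; 0.105 0 0.003 0; 0.12 0 0.003 0; 0.13 0 0.003 0; 0.133 0 0.003 0; 0.133 0 0.003 0",
)

```text
t: 9.02
position: [0.4733, -0.2359, 0.1995]
orientation: [-0.544, -0.451, 0.545, -0.45]
ft_force: [0.4, 1.8, -2.1]
finger_gap: 0.0098
```

```bash
python3 go.py -0.013 0 0.162; python3 -c "
from h import *
save('side','s7');save('wrist','w7')
a=cv2.imread('pics/s7.png');cv2.imwrite('pics/s7z.png',cv2.resize(a[100:220,300:450],None,fx=4.5,fy=4.5,interpolation=cv2.INTER_CUBIC))"
```

```text
t 9.0167 rack xy [-0.0144  0.0009] z 0.19949820576429386 gap 0.009799150571714757 ft [ 0.4261  1.7976 -2.1072] toolyaw -10.754516543724353
shift [0.0375 0.0014 0.001 ] turn 0.0025391653191912666
```

View pics/s7z.png

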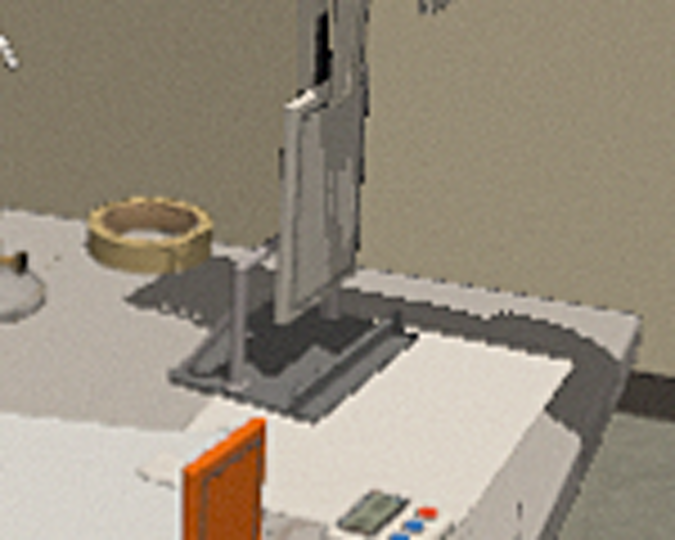

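View pics/w7.png

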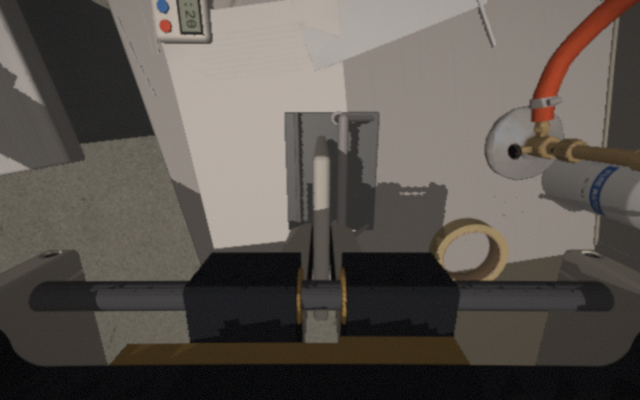

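Request:
play_rows(
  rows="0.006 0 0 0; 0.014 0 0 0; 0.022 0 0 0; 0.03 0 0 0; 0.036 0 0 0; 0.038 0 0 0; 0.038 0 0 0; 0.038 0.003 0 0; 0.038 0.006 0 0; 0.038 0.009 0 0",
)

```text
t: 9.95
position: [0.4832, -0.238, 0.1627]
orientation: [0.545, 0.45, -0.544, 0.451]
ft_force: [0.4, 0.4, -2.3]
finger_gap: 0.0097
```

```bash
python3 go.py 0.017 0 0.150
```

```text
t 9.95 rack xy [-0.0042  0.0008] z 0.16268946718878552 gap 0.009724421586108643 ft [ 0.3532  0.3937 -2.344 ] toolyaw -10.768017011858785
shift [0.0127 0.0212 0.0009] turn 0.00230353769968486
```

Now I push the top back over the rail, easing down as it tilts.

Request:
play_rows(
  rows="0 0.002 0 0; 0.001 0.004 0 0; 0.001 0.006 0 0; 0.002 0.008 0 0; 0.002 0.008 0 0; 0.002 0.008 0 0",
)

```text
t: 10.45
position: [0.4866, -0.2387, 0.1594]
orientation: [-0.543, -0.453, 0.547, -0.448]
ft_force: [-6.0, 0.7, 1.6]
finger_gap: 0.0098
```

```bash
python3 go.py 0.017 0 0.150; python3 -c "
from h import *
save('side','s8');save('wrist','w8')
a=cv2.imread('pics/s8.png');cv2.imwrite('pics/s8z.png',cv2.resize(a[100:220,300:450],None,fx=4.5,fy=4.5,interpolation=cv2.INTER_CUBIC))"
```

```text
t 10.45 rack xy [-0.0008  0.0007] z 0.15935954948722827 gap 0.009818704717355345 ft [-5.9843  0.6818  1.5566] toolyaw -10.788386207976853
shift [0.0092 0.0178 0.0008] turn 0.0019480281614401296
```

View pics/s8z.png

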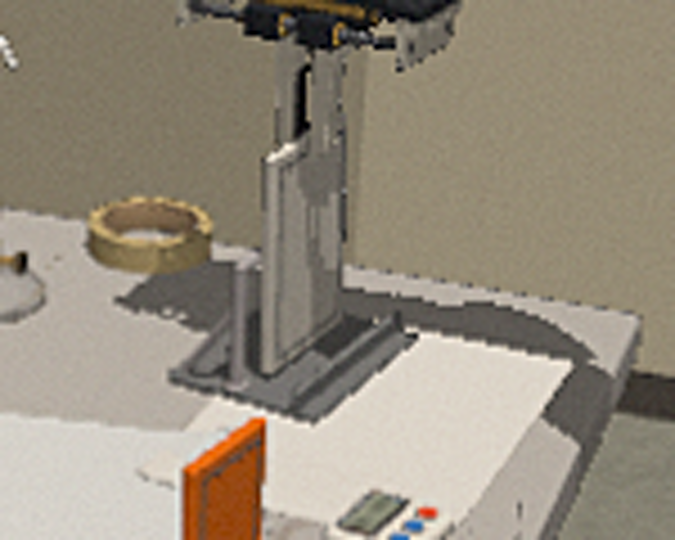

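The board meets the rail with −6 N along x. I keep pushing and watch the gap.

Request:
play_rows(
  rows="0 0.002 0 0; 0.001 0.004 0 0; 0.001 0.006 0 0; 0.002 0.008 0 0; 0.003 0.01 0 0; 0.003 0.01 0 0",
)

```text
t: 11.05
position: [0.4955, -0.2405, 0.1565]
orientation: [-0.542, -0.454, 0.547, -0.448]
ft_force: [-7.2, 1.6, 4.5]
finger_gap: 0.0102
```

```bash
python3 go.py 0.017 0 0.150; python3 -c "
from h import *
save('side','s9');save('wrist','w9')
a=cv2.imread('pics/s9.png');cv2.imwrite('pics/s9z.png',cv2.resize(a[100:220,300:450],None,fx=4.5,fy=4.5,interpolation=cv2.INTER_CUBIC))"
```

```text
t 11.05 rack xy [0.0083 0.0007] z 0.1564973257131182 gap 0.010246377056995907 ft [-7.2056  1.5661  4.5108] toolyaw -10.814157798356861
shift [0.0064 0.0087 0.0007] turn 0.0014982290558336608
```

View pics/s9z.png

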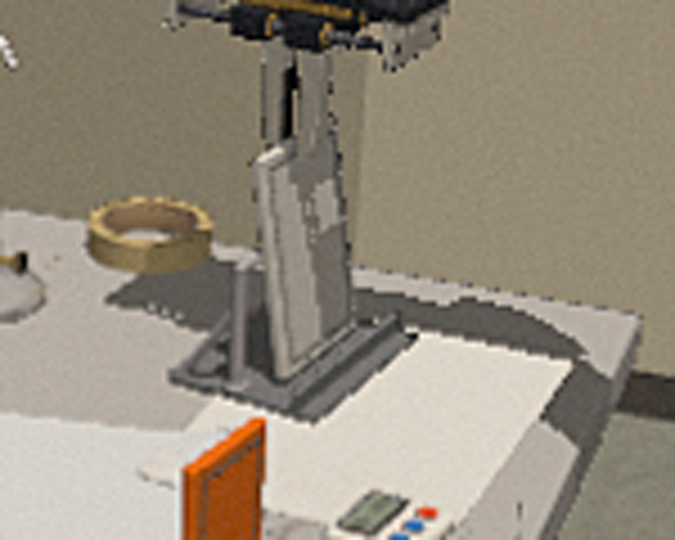

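It is tilting as intended, with the foot swinging to the lip. I continue.

Request:
play_rows(
  rows="0.001 0.002 0 0; 0.002 0.004 0 0; 0.003 0.006 0 0; 0.004 0.008 0 0; 0.005 0.01 0 0; 0.005 0.01 0 0",
)

```text
t: 11.65
position: [0.5061, -0.2426, 0.1524]
orientation: [-0.543, -0.453, 0.547, -0.448]
ft_force: [-8.3, 1.5, 7.5]
finger_gap: 0.0122
```

```bash
python3 go.py 0.017 0 0.150; python3 -c "
from h import *
save('side','s10');save('wrist','w10')
a=cv2.imread('pics/s10.png');cv2.imwrite('pics/s10z.png',cv2.resize(a[100:220,300:450],None,fx=4.5,fy=4.5,interpolation=cv2.INTER_CUBIC))"
```

```text
t 11.65 rack xy [0.0191 0.0006] z 0.1523702557658099 gap 0.012226387973266263 ft [-8.291   1.4534  7.4855] toolyaw -10.817207354631826
shift [ 0.0024 -0.0021  0.0006] turn 0.0014450042581106992
```

View pics/s10z.png

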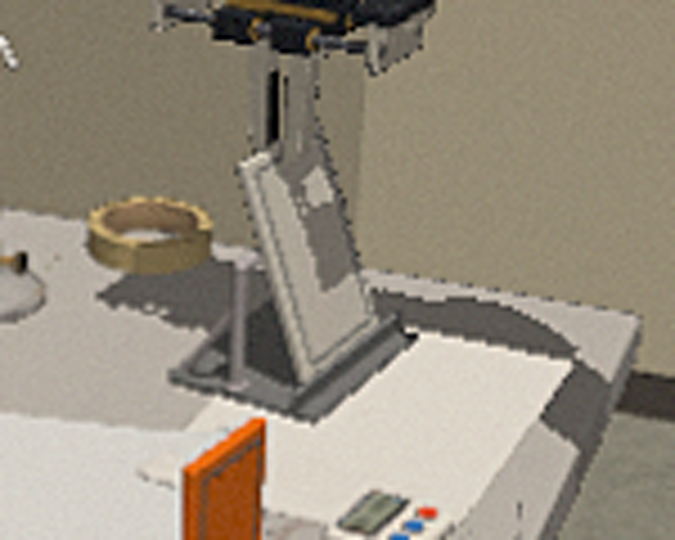

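View pics/w10.png

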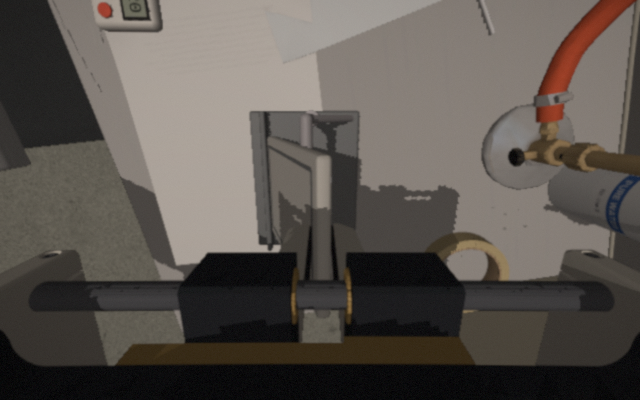

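Run:
```python
import cv2
a=cv2.imread('pics/w10.png');cv2.imwrite('pics/w10z.png',cv2.resize(a[100:250,235:375],None,fx=4,fy=4,interpolation=cv2.INTER_CUBIC))
a=cv2.imread('pics/s10.png');cv2.imwrite('pics/s10y.png',cv2.resize(a[125:195,340:400],None,fx=8,fy=8,interpolation=cv2.INTER_CUBIC))
```

```text
(no output)
```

View pics/w10z.png

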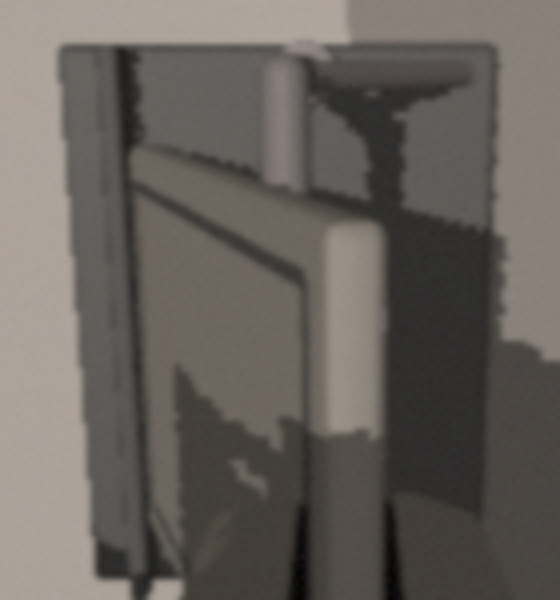

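View pics/s10y.png

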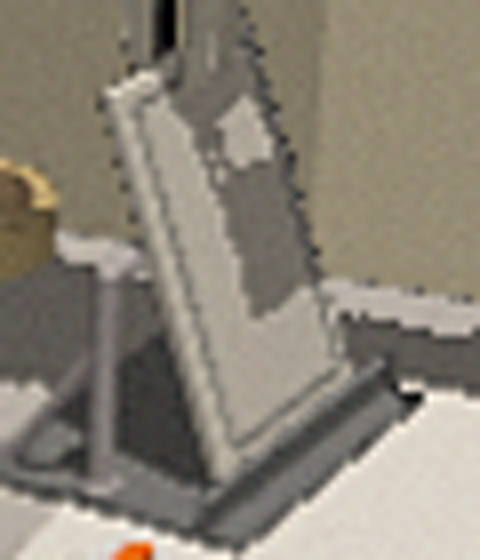

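Run:
```python
from h import *
np.set_printoptions(precision=4,suppress=True)
th=np.radians(-10.9);c,s_=np.cos(th),np.sin(th);RR=np.array([[c,-s_],[s_,c]]);O=np.array([.4872,-.2396])
s=robot.sense()
f=lambda l:np.array(l)/4+(235,100)-0.5+0.125
t=onz('wrist',f([(327,222),(385,222),(132,150)]),.162,s);b=onz('wrist',f([(132,150)]),.014,s)
print('top corners',(t[:2,:2]-O)@RR,'foot front corner',(b[:,:2]-O)@RR)
f2=lambda l:np.array(l)/8+(340,125)-0.5+0.0625
# triangulate front lower corner
o1,d1=ray('wrist',f([(132,150)]),s);o2,d2=ray('side',f2([(236,455)]))
d1=d1[0];d2=d2[0];A=np.c_[d1,-d2];k=np.linalg.lstsq(A,o2-o1,rcond=None)[0]
p=o1+d1*k[0];q=o2+d2*k[1];print('tri',(p[:2]-O)@RR,p[2],(q[:2]-O)@RR,q[2])
```

```text
top corners [[0.017  0.0543]
 [0.0252 0.0543]] foot front corner [[-0.0394  0.0526]]
tri [-0.0374  0.0534] 0.023855188444144526 [-0.0408  0.0511] 0.024707578196324187
```

The lean is about 20.4° and the foot's front corner is at rack x −39.4 mm, against the lip. The foot is about 5 mm high by kinematics. I lower along the lean until it seats.

Request:
play_rows(
  rows="0.001 0 0 0; 0.002 -0.001 0 0; 0.003 -0.001 0 0; 0.004 -0.002 0 0; 0.004 -0.002 0 0",
)

```text
t: 12.17
position: [0.5062, -0.2427, 0.1521]
orientation: [-0.544, -0.451, 0.546, -0.45]
ft_force: [-9.7, 2.6, 21.6]
finger_gap: 0.0126
```

```bash
python3 go.py 0.017 0 0.148
```

```text
t 12.1667 rack xy [0.0192 0.0006] z 0.15207051267087202 gap 0.01255762939917985 ft [-9.7088  2.5847 21.639 ] toolyaw -10.816697191224646
shift [ 0.0041 -0.0022  0.0006] turn 0.0014539082892891797
```

Force rose with no motion, so the foot is bearing on something. I need to know whether that's the base or the lip top, so I project the rack's known points into the side view to compare.

```bash
cat > proj.py <<'E'
from h import *
th=np.radians(-10.9);c,s_=np.cos(th),np.sin(th);RR=np.array([[c,-s_],[s_,c]]);O=np.array([.4872,-.2396])
def proj(n,P,pose=None):
    P=np.array(P,float);W=np.c_[P[:,:2]@RR.T+O,P[:,2]]
    p=robot.camera_params(n);K=np.array([[p['fx'],0,p['cx']],[0,p['fy'],p['cy']],[0,0,1]])
    if n=='wrist':
        Rt=R.from_quat(pose['orientation']).as_matrix();M=p['mount'];Rc=Rt@M[:3,:3];o=Rt@M[:3,3]+pose['position']
    else: Rc=R.from_quat(p['orientation']).as_matrix();o=p['xyz']
    rv=cv2.Rodrigues(Rc.T)[0];return cv2.projectPoints(W,rv,-Rc.T@o,K,p['distortion'])[0].reshape(-1,2)
def board(fx,fz,a,y=0):
    a=np.radians(a);z=np.array([np.sin(a),0,np.cos(a)]);x=np.array([np.cos(a),0,-np.sin(a)]);o=np.array([fx,y,fz])
    return [o+sx*.005*x+sy*.055*np.array([0,1,0])+h*z for sy in(1,) for h in(0,.16) for sx in(-1,1)]
E
python3 - <<'E'
from proj import *
s=robot.sense();im=save('side','s11')[:,:,::-1];im2=save('wrist','w11')[:,:,::-1]
rk=[(-.06,.08,.008),(.06,.08,.008),(-.06,-.08,.008),(-.04,.08,.022),(-.04,-.08,.022),(.0076,.075,.0984)]
for nm,I,n,box,k in(('s',im,'side',(335,120,405,195),8),('w',im2,'wrist',(235,95,375,250),4)):
    x0,y0,x1,y1=box;Z=cv2.resize(I[y0:y1,x0:x1],None,fx=k,fy=k,interpolation=cv2.INTER_CUBIC)
    for pts,col in((rk,(0,255,255)),(board(-.0353,.0097,20),(0,255,0)),(board(-.0353,.0203,20),(0,0,255))):
        q=(proj(n,pts,s)-(x0,y0)+.5)*k-.5;print(n,np.round(q).tolist())
        for a,b in q: 
            if abs(a)<2000 and abs(b)<2000: cv2.circle(Z,(int(a),int(b)),3,col,-1)
    cv2.imwrite(f'pics/o11{nm}.png',Z)
E
```

```text
side [[282.0, 575.0], [15.0, 496.0], [467.0, 425.0], [238.0, 529.0], [425.0, 382.0], [144.0, 313.0]]
side [[268.0, 529.0], [246.0, 530.0], [160.0, 138.0], [138.0, 141.0]]
side [[269.0, 504.0], [247.0, 506.0], [161.0, 111.0], [139.0, 115.0]]
wrist [[50.0, 63.0], [498.0, 64.0], [88.0, 606.0], [114.0, 63.0], [145.0, 628.0], [283.0, 86.0]]
wrist [[127.0, 159.0], [164.0, 159.0], [310.0, 237.0], [376.0, 234.0]]
wrist [[119.0, 162.0], [157.0, 162.0], [307.0, 248.0], [378.0, 245.0]]
```

View pics/o11s.png

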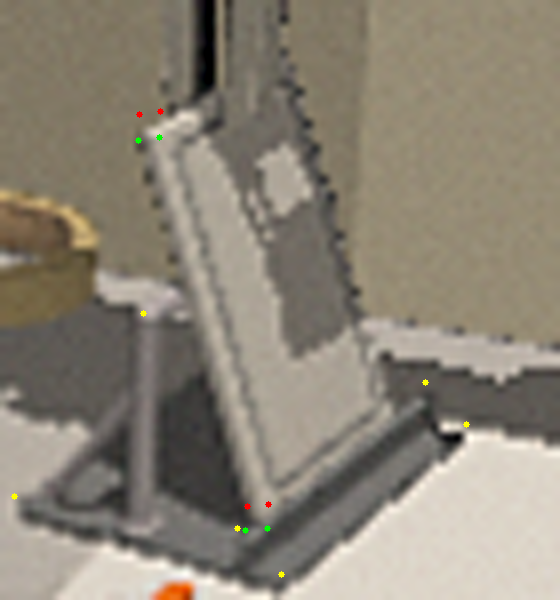

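View pics/o11w.png

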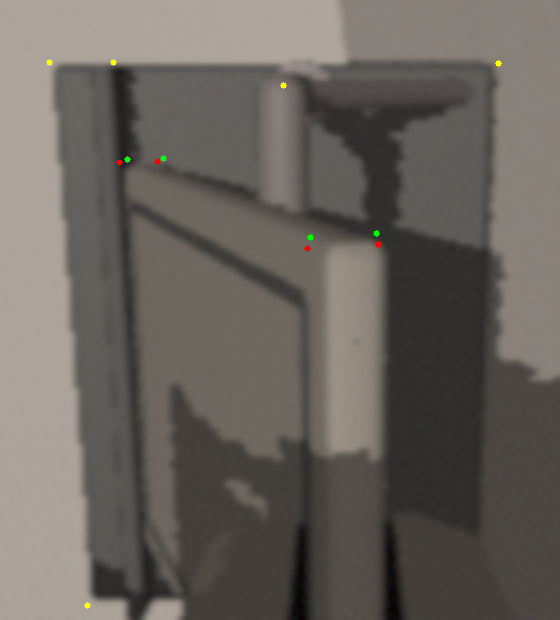

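Run:
```python
import cv2
a=cv2.imread('pics/s11.png');cv2.imwrite('pics/s11f.png',cv2.resize(a[160:200,350:400],None,fx=14,fy=14,interpolation=cv2.INTER_CUBIC))
```

```text
(no output)
```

View pics/s11f.png

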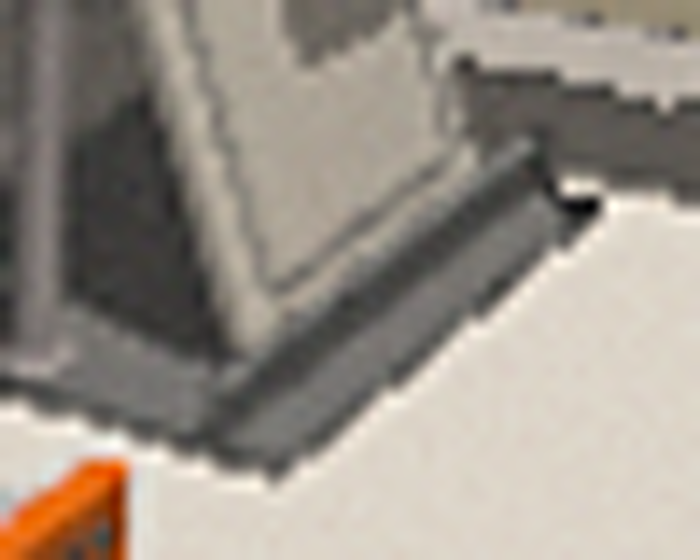

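The side view projects without bias. The board's bottom edge is cut off exactly along the lip's top line, the wrist view puts the foot at x ≈ −39.5 mm, and the gap geometry gives z ≈ 9–12 mm. So the foot is down behind the lip. I'll ease the push, then recheck before opening.

Request:
play_rows(
  rows="-0.001 0 0 0; -0.002 0 0 0; -0.003 -0.001 0 0; -0.003 -0.002 0 0; -0.003 -0.002 0 0",
)

```text
t: 12.68
position: [0.5034, -0.2421, 0.1516]
orientation: [-0.543, -0.452, 0.546, -0.449]
ft_force: [-5.7, 1.1, 3.8]
finger_gap: 0.012
```

```bash
python3 go.py
```

```text
t 12.6833 rack xy [0.0164 0.0006] z 0.15164451502039844 gap 0.012037602964244038 ft [-5.6922  1.0853  3.7816] toolyaw -10.812082906408328
```

Low forces, still held, leaning about 19°. Opening.

Request:
play_rows(
  rows="0 0 0 0; 0 0 0 0; 0 0 0 0; 0 0 0 0; 0 0 0 0; 0 0 0 0; 0 0 0 0; 0 0 0 0",
  hand=0.045,
)

```text
t: 13.35
position: [0.5061, -0.2423, 0.1512]
orientation: [0.545, 0.451, -0.545, 0.451]
ft_force: [-0.2, -0.1, 0.0]
finger_gap: 0.0444
```

```bash
python3 go.py; python3 -c "
from h import *
save('side','s12');save('wrist','w12')
a=cv2.imread('pics/s12.png');cv2.imwrite('pics/s12z.png',cv2.resize(a[100:220,300:450],None,fx=4.5,fy=4.5,interpolation=cv2.INTER_CUBIC))"
```

```text
t 13.35 rack xy [0.0191 0.0009] z 0.15120296123946403 gap 0.04436828929501717 ft [-0.1947 -0.14    0.0431] toolyaw -10.765174467620989
```

View pics/s12z.png

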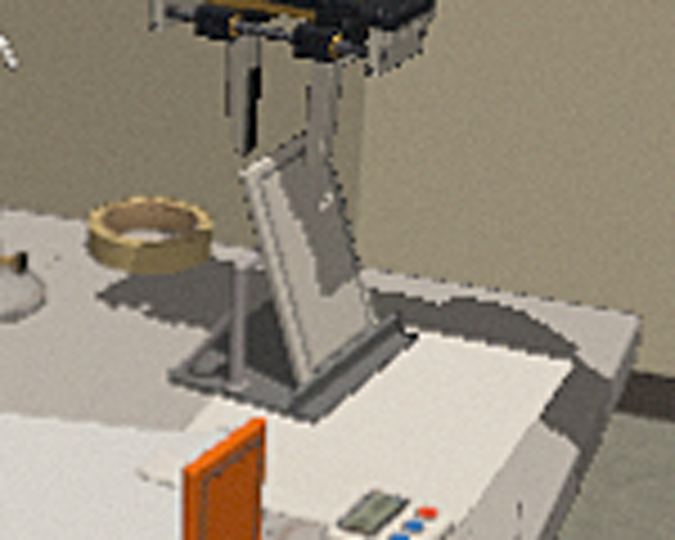

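View pics/w12.png

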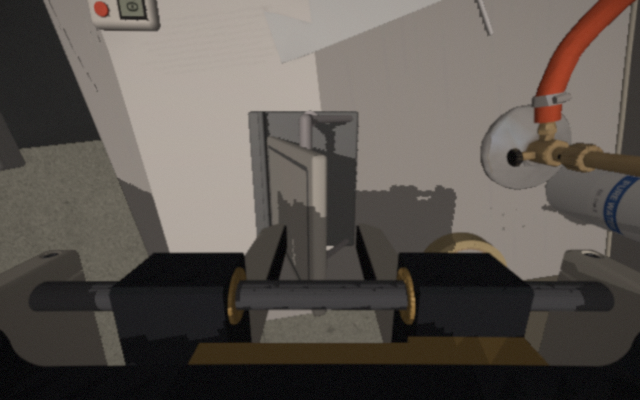

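Released and leaning steady, with the fingers clear on both sides. I retreat straight up.

Request:
play_rows(
  rows="-0.006 0 0 0; -0.018 0 0 0; -0.036 0 0 0; -0.06 0 0 0; -0.085 0 0 0; -0.11 0 0 0; -0.135 0 0 0; -0.15 0 0 0; -0.15 0 0 0; -0.15 0 0 0",
)

```text
t: 14.28
position: [0.5061, -0.2423, 0.3019]
orientation: [0.545, 0.45, -0.544, 0.451]
ft_force: [0.4, -0.0, 0.3]
finger_gap: 0.0448
```

Request:
play_rows(
  rows="0 0 0.02 0; 0 0 0.05 0; 0 0 0.08 0; 0 0 0.1 0; 0 0 0.11 0; 0 0 0.11 0; 0 0 0.11 0",
)

```text
t: 14.87
position: [0.4853, -0.3491, 0.3]
orientation: [0.545, 0.452, -0.544, 0.45]
ft_force: [-0.5, 0.5, 0.1]
finger_gap: 0.0448
```

Run:
```python
from proj import *
s=robot.sense();print(s['t'],s['position'],s['ft_force'])
im2=save('wrist','w13')[:,:,::-1];im=save('side','s13')[:,:,::-1]
for nm,I,n,box,k in(('s',im,'side',(335,120,405,195),8),('w',im2,'wrist',(260,60,400,180),5)):
    x0,y0,x1,y1=box;Z=cv2.resize(I[y0:y1,x0:x1],None,fx=k,fy=k,interpolation=cv2.INTER_CUBIC)
    q=(proj(n,board(-.0353,.0097,20)+[np.array(p)*[1,1,1]-[0,.11,0] for p in board(-.0353,.0097,20)],s)-(x0,y0)+.5)*k-.5
    for a,b in q: cv2.circle(Z,(int(a),int(b)),3,(0,255,0),-1)
    cv2.imwrite(f'pics/o13{nm}.png',Z)
cv2.imwrite('pics/s13z.png',cv2.resize(im[180:280,250:370],None,fx=6,fy=6))
```

```text
14.8667 [ 0.48532443 -0.34913554  0.30002227] [-0.52192525  0.49914683  0.08668752]
```

View pics/o13w.png

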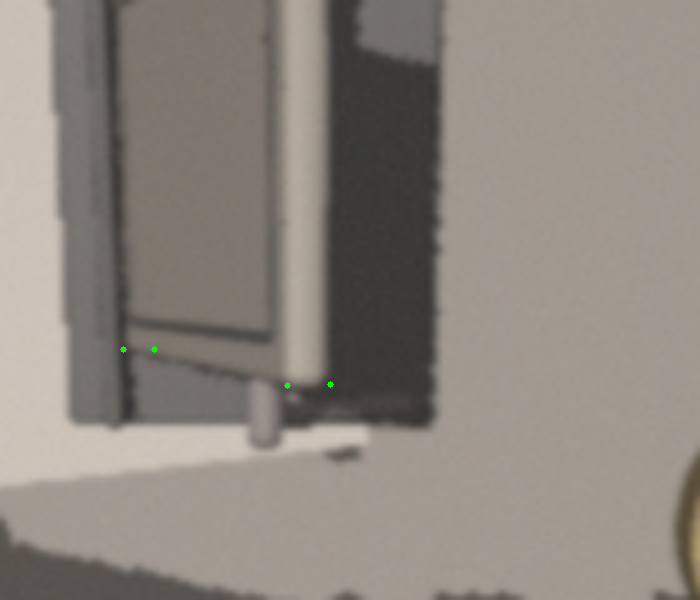

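View pics/o13s.png

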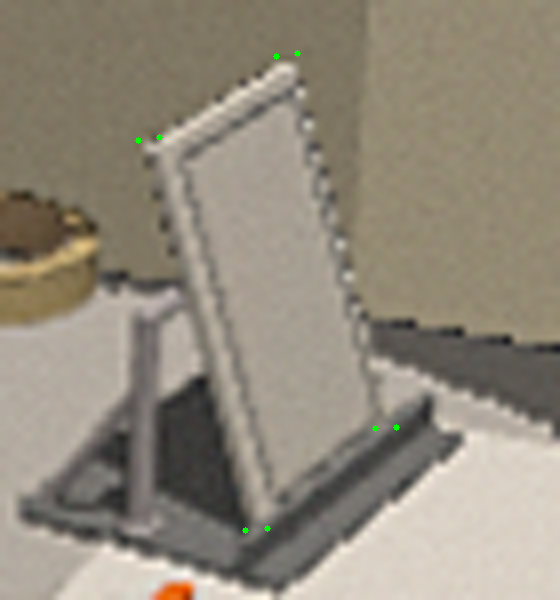

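View pics/s13z.png

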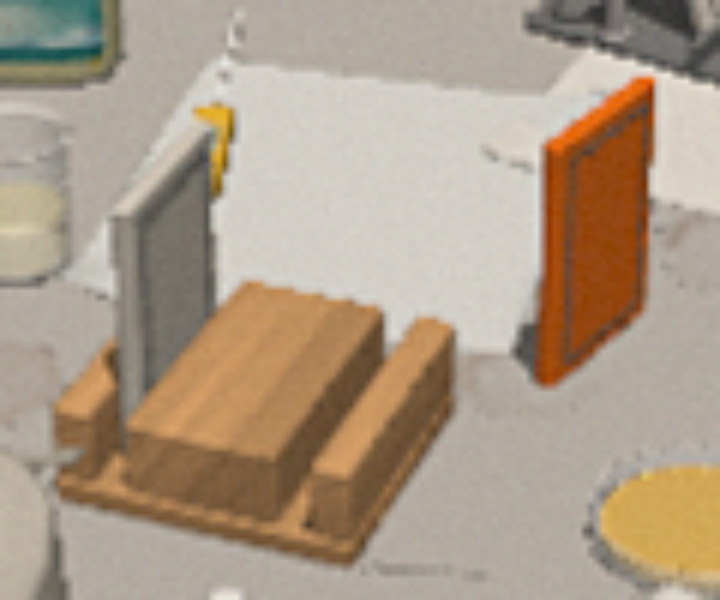

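The board matches the seated prediction at every visible corner to within a few mm in both views, and the small board hasn't moved (same pixels as at the start). Handing in.

```bash
python3 -c "
from bench import robot
print(robot.close_job())"
```

```text
the job is handed in; nothing more can be done
None
```

I took the large white board out of its slot and leaned it on the drain rack. I let go only once it stood at about 20 degrees, then backed off and handed the job in at about 15 s of the 40 s.

The moves can't tilt the tool, so I lowered the board upright in front of the rail and pushed its top back over the rail. That swung the foot forward to the lip while the board was still gripped.

**Last checks:**
- **Large board:** in the wrist and side views its visible corners match the expected leaning position to within a few mm. The foot is behind the lip, and the board is square and roughly centred. It stayed put from release to the last pictures.
- **Small board:** it sits at the same pixels as at the start, upright in its slot.
- **Robot:** the gripper is clear of everything, and its force reading is near zero.

**Disagreement:** before release, a rough triangulation put the foot's front corner at about 24 mm, which would mean it was on top of the lip. The unbiased side-view overlay, the finger gap and the wrist view all put it down behind the lip. The pictures after release agree with that. I did not measure its exact height above the base plate.

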